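# Free the jammed reagent bottle and tare it on the balance

### The arm

A 7-joint arm with a two-finger parallel gripper is mounted at the origin on the work surface. World frame = base frame: x ahead of the robot, y to its left, z up, the work surface at z = 0. Lengths are in m, angles in degrees, forces in N, time in s.
With the tool pointing down it reaches from about 0.425 to 0.925 m from the base axis. Payload 6.8 kg.
Tool frame: the origin (TCP) lies midway between the tips of the shut fingers; the grasp point (between the pads) lies 19 mm behind it; z points along the fingers, y is the line along which they close (so a half turn about z gives the same grasp; the last joint's range is limited). The gripper opens to 88 mm and grips with 3 to 60 N. Pads are 20 mm wide; open, the fingers measure 115 mm over their backs; the gripper's body (75 mm by 178 mm) begins 61 mm behind the grasp point.
Start: joints at [-79.074, 27.33, 1.283, 89.118, -0.659, 63.558, -4.761], TCP at [0.199, 0.645, 0.223] pointing down, gripper open.
Joint ranges: [-169.35, 169.35], [-19.33, 120.38], [-80.79, 83.38], [13.8, 139.57], [-78.32, 258.32], [9.67, 109.79], [-169.56, 169.56]. Speed limits (degrees/s): [136.94, 136.94, 180, 180, 180, 180, 180].

### API

Orientations are given as [roll, pitch, yaw] about the fixed x, y, z axes, in that order (R = Rz(yaw) Ry(pitch) Rx(roll)).
In Python, from station import readout, imaging, sign_off gives the robot as it stands. The module is installed in compiled form; this text tells all that it offers.
- The arm moves only by the tool jog_arm, never from a script. Its argument "rows" is a list of rows, each a list of 3 entries, a list of its own where there are three numbers: the shift along the tool's x, y, z in cm, then the turn, a rotation vector about the tool's x, y, z in degrees, then the closure, from -1 (fully open) to 1 (shut). In form: [[[tx, ty, tz], [ax, ay, az], fingers], ...]. A call has exactly 10 rows; each row is the pose to reach, as a shift and turn from the pose commanded when the call began, along the tool's axes at that moment; what a row does not reach only later rows make up. A row lasts 1/8 s, in which the tool goes at most 62.5 mm and 10.7 degrees, less where a joint would pass 70% of its speed; a pose out of reach is approached as far as the arm can. A call with a gripper value outside its range is refused whole. The fingers move at their own pace and stop on an object; "newtons" is the grip in N (left out, the last holds). Time passes only in rows, so rows that repeat a pose let the fingers close, or fill a call up. It gives the time, the measured TCP pose, the force, the opening and the grip force at its end, in the units of the state.
- readout.read_state(): the state, without advancing time (a new reading comes with each control period).
- imaging.read_camera(name): name is "scene" or "top" or "wrist"; returns (picture, depth): 480x640x3 uint8, red, green, blue; 480x640 float32, m along the optical axis (not along the pixel's ray), 0 where there is no reading.
- imaging.camera_model(name): a dict with "camera_matrix" (3x3 intrinsics, pixels), "k1" (the pictures are not rectified: a ray, as slopes to the right and down, at radius r is drawn at 1 + k1 r^2 times it, then the intrinsics apply), "T" (4x4, takes a point from camera to world coordinates). Camera axes: x right, y up, looking along -z (the intrinsics and any distortion apply to the point x, -y, -z); pixel columns grow to the right and rows downward; lengths in m; the calibration is good to about 2 mm. A picture is of the moment at which its call begins: read the wrist's pose just before it. camera_model takes no time and is no camera call; for the wrist camera it gives the pose at the moment of the call.
- sign_off(): hands the job in; it is judged then, once.
The state is a dict: "t": time; "joint_positions": joint angles; "joint_velocities": joint speeds; "joint_efforts": joint torques, N m; "eef_pos": TCP position; "eef_rot": TCP orientation; "wrist_force": force on the tool from outside, world axes, zero at the start; "wrist_torque": the same for the moment, N m; "width": finger opening in m; "grip_force": force on a finger pad.
Only numpy, scipy, OpenCV 4.12 (cv2) and the standard library are available. Lean on these libraries where they do the work, as an engineer would, in place of code of your own. Each camera call takes 0.05 s, during which the arm holds its last target. There are 200 camera calls.

### The job

The larger amber bottle is jammed at a slant in the narrow corner compartment of the white tub, pinched by the divider: work it free, leaving the small bottles in the tub. Stand it upright in the middle of the balance pan, setting it down gently, and let go of it; then press the long tare key on the balance fully down and release it. Leave the round keys and everything else on the bench alone.

Things in the scene. Friction and masses are not known exactly. Their poses are not given: they have to be found in the camera images.
- bottle: Jammed bottle: amber glass, black cap, 165 mm tall, 0.2-0.33 kg. Origin: centre of its underside; z axis from foot to cap. Body 64 mm diameter up to 104 mm, shoulder to 125, neck 26 mm dia. to 140, cap 34 mm dia. to 165. Leans 40 deg over the tub's -x rim (cap out past it), foot on the tub's floor. Squeezed (some 10 N) between the tub's +y wall and the divider: it takes some 15 N to pull it out.
- tub: White plastic tub, fixed, 124 (x) by 250 (y) by 79 mm high, +y end towards the robot; walls and floor 4 mm, 5 mm flange outside the rim. Origin: centre of its underside. A springy upright divider, 66 mm high, hinged at the floor, lies at y = +54 to +57 mm; the narrow compartment beyond it (y +57 to +121) holds the jammed bottle. With the bottle out it leans 6 mm into that compartment.
- balance: Top-loading laboratory balance, fixed, 250 mm (x) by 200 mm (y), body 52 mm high. Origin: centre of its underside. Round steel pan at the back (+x), display and keys at the front (-x, towards the robot). The sloped display reaches 61 mm high at x = -28 mm.
- pan (a point): Centre of the top face of the balance pan, a steel disc of 140 mm diameter, 62 mm above the bench. Frame as the balance.
- tare_top (a point): Centre of the top face of the tare key: the long white bar (60 mm along the balance's y, 16 mm along its x) in the middle of the balance's front strip, 48 mm above the bench, 145 mm from the pan's centre. Frame as the balance; moves down with the key. The display's foot lies 26 mm from it towards +x.
- tare (a joint): Tare key travel in m: 0 up, 0.004 fully down. Spring: about 1 N to start, 4 N fully down; it springs back.
- key_left (a joint): Round on/off key, 18 mm diameter, 62 mm to +y of the tare key's centre: travel in m, 0 up. Not to be pressed.
- key_right (a joint): Round menu key, 18 mm diameter, 62 mm to -y of the tare key's centre: travel in m, 0 up. Not to be pressed.
- small_a: Small amber bottle, 48 mm diameter, 120 mm long, lying in the tub's large compartment. Origin: centre of its underside; z axis to its cap. Stays in the tub.
- small_b: Another small amber bottle like small_a, lying beside it.
- stock_a: Standing amber stock bottle, 70 mm diameter, 170 mm tall, beyond the tub and balance. Origin: centre of its underside.
- stock_b: Standing amber stock bottle, 60 mm diameter, 150 mm tall, beyond the tub and balance. Origin: centre of its underside.
- beaker: Glass beaker, 68 mm diameter, 90 mm tall, at the right. Origin: centre of its underside.
- wash_bottle: White squeeze bottle, 70 mm diameter, 205 mm tall with its bent spout, at the left. Origin: centre of its underside.
- spatula: Steel spatula, 155 mm long, 4 mm thick, lying between the tub and the balance. Origin: underside, middle of its handle; x axis to its blade.
Not all that is in view belongs to the job. Leave any yellow look-alike of the small_a alone.

How it is judged:
By the outcome, as a careful person would: the job done as asked, in the order asked, and still so for the second after the job is handed in, with the robot touching nothing.
It also fails if it takes over 56 s, if anything falls off the work surface, if the arm or the gripper's body presses on something with over 40 N, if the wrist force passes 120 N, or if a joint passes its speed limit or range.

## Working session

There is one attempt and no reset: what is moved stays moved. The work goes in short steps, Python scripts to look and compute and a tool call to move; the robot and the scene stay as the last step left them, time stands still between calls to the robot, and variables do not carry over. Pictures are saved under pics/ and viewed, at most 10 in all, crops included, and the job is handed in when it is done.

Besides the shell and the picture viewer there is one more tool, called as name(argument=value, ...) on one line, values as JSON. jog_arm: Moves the arm, as the interface text tells. Its arguments: {"type":"object","properties":{"rows":{"type":"array","items":{"type":"array"}},"newtons":{"type":"number"}},"required":["rows"]}

```bash
mkdir -p pics; cat > h.py <<'E'
import numpy as np, cv2
from station import readout, imaging, sign_off
from scipy.spatial.transform import Rotation as R
def cloud(name):
    im,d=imaging.read_camera(name); m=imaging.camera_model(name)
    K=np.array(m["camera_matrix"]);k1=m["k1"]
    v,u=np.mgrid[:480,:640].astype(float)
    p=cv2.undistortPoints(np.stack([u.ravel(),v.ravel()],1)[:,None],K,np.array([k1,0,0,0,0.]))[:,0]
    D=d.ravel()
    P=np.stack([p[:,0]*D,-p[:,1]*D,-D,np.ones_like(D)],1)@np.array(m["T"]).T
    return im,d,P[:,:3].reshape(480,640,3)
def save(im,n): cv2.imwrite("pics/"+n,im[:,:,::-1])
E
python3 - <<'E'
from h import *
for n in("top","scene"):
    im,d,P=cloud(n); save(im,n+"1.png"); np.savez(n+"1.npz",im=im,d=d,P=P)
    print(imaging.camera_model(n)["T"])
print(readout.read_state())
E
```

```text
[[-0.02920124  0.97684945 -0.21192557  0.19151373]
 [-0.99956391 -0.02760595  0.01048316 -0.00895502]
 [ 0.00439007  0.21213927  0.97722958  1.63251141]
 [ 0.          0.          0.          1.        ]]
[[ 8.57499100e-01 -3.74327904e-01  3.52950298e-01  1.02069397e+00]
 [ 5.14484517e-01  6.22579469e-01 -5.89661331e-01 -8.15263561e-01]
 [ 9.87080803e-04  6.87221525e-01  7.26447246e-01  1.04123513e+00]
 [ 0.00000000e+00  0.00000000e+00  0.00000000e+00  1.00000000e+00]]
{'t': 0.1, 'joint_positions': array([-79.07490857,  27.37197711,   1.28072341,  89.16994067,
        -0.65782262,  63.55700887,  -4.76067263]), 'joint_velocities': array([ 0.01385517, -0.10402829, -0.08183508, -0.11907555,  0.04021589,
        0.01772696,  0.0087983 ]), 'joint_efforts': array([ 3.76793745e-03, -5.84090030e+01,  1.53960440e+00, -2.73313612e+01,
       -5.42824448e-02,  1.30811692e-02,  5.93588470e-05]), 'eef_pos': array([0.19855631, 0.64459303, 0.22178834]), 'eef_rot': array([-1.79908766e+02,  7.86442289e-03,  1.62882983e+02]), 'wrist_force': array([ 0.30454307, -0.40024094,  0.23573592]), 'wrist_torque': array([-0.04274936,  0.04727239,  0.02958568]), 'grip_force': 0.0, 'width': 0.08790226848448247}
```

View pics/top1.png

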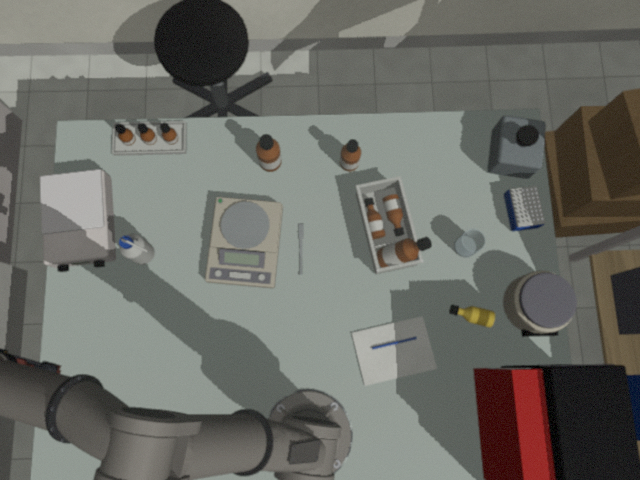

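View pics/scene1.png

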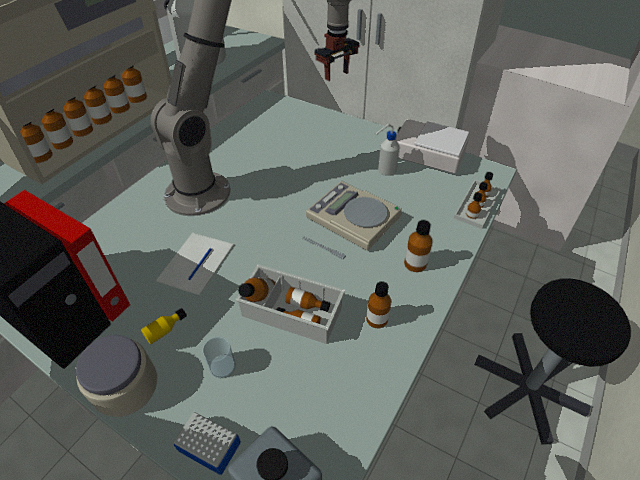

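The top view shows the tub at about (390,225), with the jammed bottle at (400,252) and its cap at (424,243), out over the right rim. The balance is at (243,240), its pan at (244,224) and its tare key near (241,275). There are several amber bottles:
- Two small ones lie in the tub, at (375,218) and (394,210).
- Stock bottles stand at (268,152) and (350,155).
- Three vials are at (147,133).
- A yellow look-alike is at (475,316).

Only the one at (400,252) is large and slanted over the rim of the tub's robot-side compartment.

```bash
python3 - <<'E'
from h import *
t=np.load("top1.npz");im,P=t["im"],t["P"]
hsv=cv2.cvtColor(im,cv2.COLOR_RGB2HSV)
X,Y,Z=P[...,0],P[...,1],P[...,2]
v,u=np.mgrid[:480,:640]
def box(a,b,c,d): return (u>=a)&(u<=b)&(v>=c)&(v<=d)
# tub rim
m=box(345,435,165,285)&(hsv[...,1]<40)&(Z>.065)&(Z<.095)
r=cv2.minAreaRect(P[m][:,:2].astype(np.float32)*1000); print("tub",m.sum(),r,cv2.boxPoints(r).round(0).tolist())
m=box(195,295,180,300)&(Z>.035)&(Z<.08)
r=cv2.minAreaRect(P[m][:,:2].astype(np.float32)*1000);print("bal",r,cv2.boxPoints(r).round(0).tolist())
m=box(215,275,195,252)&(Z>.055)&(Z<.075)&(hsv[...,1]<30)
c=cv2.minEnclosingCircle(P[m][:,:2].astype(np.float32)*1000);print("pan",c,np.median(Z[m]))
m=box(375,418,232,270)&(hsv[...,1]>110)&(Z>.03)
print("amber",m.sum(),P[m].mean(0),P[m].min(0),P[m].max(0))
m2=box(412,438,230,256)&(hsv[...,2]<60)&(Z>.08)
print("cap",m2.sum(),np.median(P[m2],0),P[m2].min(0),P[m2].max(0))
s=np.load("scene1.npz");P2=s["P"];im2=s["im"]
m=(im2.max(2)<50)&(P2[...,2]>.09)&(u>230)&(u<262)&(v>272)&(v<302)
print("cap scene",m.sum(),np.median(P2[m],0),P2[m].min(0),P2[m].max(0))
a=cv2.resize(im[160:285,340:450],None,fx=4,fy=4,interpolation=cv2.INTER_CUBIC)
b=cv2.resize(im[240:300,195:290],None,fx=3.5,fy=3.5,interpolation=cv2.INTER_CUBIC)
o=np.zeros((500,780,3),np.uint8);o[:a.shape[0],:a.shape[1]]=a;o[:b.shape[0],445:445+b.shape[1]]=b
save(o,"crop1.png")
E
```

```text
tub 1171 ((571.8099365234375, -245.69607543945312), (261.4018249511719, 136.45394897460938), 10.305492401123047) [[431.0, -202.0], [455.0, -336.0], [713.0, -289.0], [688.0, -155.0]]
bal ((537.718994140625, 171.21438598632812), (200.12876892089844, 251.40931701660156), 82.97699737548828) [[401.0, 87.0], [650.0, 57.0], [675.0, 255.0], [425.0, 286.0]]
pan ((585.873291015625, 164.77960205078125), 117.4961929321289) 0.061682422931615855
amber 388 [ 0.48599585 -0.272547    0.10921789] [ 0.19151373 -0.31277442  0.03002925] [ 0.55359742 -0.00895502  1.63251141]
cap 124 [ 0.49347981 -0.32247505  0.15217301] [ 0.47981824 -0.34488646  0.13324646] [ 0.50921098 -0.30721664  0.16868576]
cap scene 180 [ 0.50455948 -0.33203286  0.14874818] [ 0.48496618 -0.81526356  0.11101944] [ 1.02069397 -0.2651216   1.04123513]
```

View pics/crop1.png

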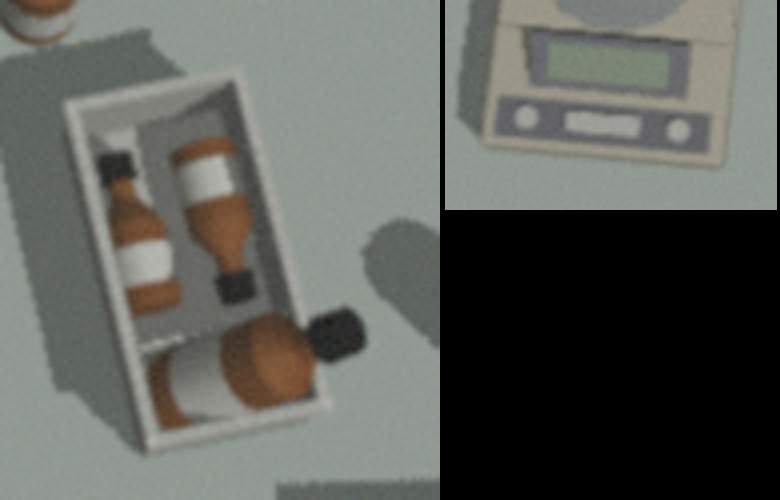

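The crop confirms it: the large bottle is in the robot-side compartment, leaning over the right rim, with its cap at crop (335,335). The tare key is the white bar at crop (603,123), between the two round keys. I'll grip the cap along the bottle's own axis, so that it hangs upright when the tool points down.

```bash
cat >> h.py <<'E'
c=np.array([.5718,-.2457]); ty=np.array([-.9835,-.1795]); tx=np.array([-.1795,.9835])
al=np.radians(40)
def bot(s,y=.090,foot=.0295,fz=.0246):  # point on the bottle axis
    return np.r_[c+ty*y+tx*(foot-s*np.sin(al)), fz+s*np.cos(al)]
def grot(tilt,yaw_ty=ty,sgn=1):  # tool z tilted towards tub +x by tilt
    t=np.radians(tilt); z=np.r_[np.array([yaw_ty[1],-yaw_ty[0]])*np.sin(t),-np.cos(t)]
    y=sgn*np.r_[yaw_ty,0]; return np.stack([np.cross(y,z),y,z],1)
def st():
    s=readout.read_state(); return s,np.array(s["eef_pos"]),R.from_euler("xyz",s["eef_rot"],degrees=True).as_matrix()
def rel(p0,R0,p,Rt):
    print("shift cm",(100*R0.T@(np.array(p)-p0)).round(2),"turn",R.from_matrix(R0.T@Rt).as_rotvec(degrees=True).round(1))
E
python3 - <<'E'
from h import *
t=np.load("top1.npz");im,P=t["im"],t["P"]
hsv=cv2.cvtColor(im,cv2.COLOR_RGB2HSV);Z=P[...,2];v,u=np.mgrid[:480,:640]
bal=np.array([.5377,.1712]);bx=np.array([.9926,-.1213]);by=np.array([.1213,.9926])
L=np.stack([(P[...,:2]-bal)@bx,(P[...,:2]-bal)@by],-1)
m=(abs(L[...,0])<.123)&(abs(L[...,1])<.098)&(L[...,0]>-.015)&(Z>.04)&(Z<.08)&(hsv[...,1]<34)
q=L[m];e,_=cv2.minEnclosingCircle(q.astype(np.float32)),0
print("pan loc",m.sum(),np.median(q,0),q.min(0),q.max(0),Z[m].mean())
m=(L[...,0]<-.07)&(L[...,0]>-.12)&(abs(L[...,1])<.045)&(Z>.03)&(Z<.08)&(im.min(2)>130)
q=L[m];print("tare loc",m.sum(),q.mean(0),q.min(0),q.max(0),Z[m].mean())
s,p,R0=st()
w1=[.5,.12,.42]
for sgn in(1,-1):
  rel(p,R0,w1,grot(0,sgn=sgn)); rel(np.array(w1),grot(0,sgn=sgn),bot(.25),grot(40,sgn=sgn))
print(bot(.133),bot(.25))
E
```

```text
pan loc 3022 [ 0.05094772 -0.00270747] [-0.01499005 -0.09775466] [0.12299446 0.09797347] 0.05788500310075715
tare loc 192 [-0.09397339  0.00018782] [-0.11999308 -0.04399113] [-0.07323254  0.04481171] 0.045246707879967284
shift cm [-44.25 -41.29 -19.75] turn [-1.000e-01 -1.000e-01 -1.175e+02]
shift cm [50.37  8.5  20.39] turn [ -0. -40.   0.]
shift cm [-44.25 -41.29 -19.75] turn [-0.1  0.1 62.5]
shift cm [-50.37  -8.5   20.39] turn [ 0. 40.  0.]
[ 0.49333534 -0.3169219   0.12648391] [ 0.50683484 -0.39088715  0.21611111]
```

jog_arm(rows=[[[0,0,-6],[0,0,0],-1],[[-6,-5,-12],[0,0,10],-1],[[-10,-9,-16],[0,0,20],-1],[[-15,-14,-20],[0,0,30],-1],[[-20,-18,-20],[0,0,40],-1],[[-24,-22,-20],[0,0,50],-1],[[-28,-26,-20],[0,0,60],-1],[[-32,-30,-20],[0,0,62.5],-1],[[-36,-34,-20],[0,0,62.5],-1],[[-40,-38,-20],[0,0,62.5],-1]])

```text
t: 1.35
eef_pos: [0.457, 0.1858, 0.4225]
eef_rot: [-180.0, -0.0, 100.4]
wrist_force: [1.8, 0.8, -0.1]
width: 0.088
grip_force: 0.0
```

```bash
python3 - <<'E'
from h import *
s,p,R0=st(); print(s["t"],p,s["eef_rot"],s["joint_positions"])
rel(p,R0,bot(.25),grot(40,sgn=-1)); rel(p,R0,bot(.133),grot(40,sgn=-1))
E
```

```text
1.35 [0.45699898 0.18578945 0.42246327] [-1.79997039e+02 -2.23271428e-02  1.00389829e+02] [-56.46346453   1.05160116  28.00166372  97.70550117  -0.52176434
  81.36222122 -17.99764334]
shift cm [-57.63  -5.5   20.61] turn [-0. 40.  0.]
shift cm [-50.11  -5.49  29.58] turn [-0. 40.  0.]
```

jog_arm(rows=[[[-6,0,0],[0,0,0],-1],[[-12,-1,0],[0,5,0],-1],[[-18,-2,0],[0,10,0],-1],[[-24,-3,0],[0,15,0],-1],[[-30,-4,1],[0,20,0],-1],[[-36,-5,3],[0,25,0],-1],[[-42,-5.5,6],[0,30,0],-1],[[-47,-5.5,9],[0,35,0],-1],[[-52,-5.5,12],[0,40,0],-1],[[-57,-5.5,16],[0,40,0],-1]])

```text
t: 2.6
eef_pos: [0.504, -0.3844, 0.2607]
eef_rot: [180.0, -40.2, 100.2]
wrist_force: [-0.2, 0.5, 0.1]
width: 0.0876
grip_force: 0.0
```

```bash
python3 - <<'E'
from h import *
s,p,R0=st(); print(s["t"],p,s["eef_rot"],s["joint_positions"])
im,d,P=cloud("wrist"); save(im,"w1.png"); np.savez("w1.npz",im=im,d=d,P=P)
Z=P[...,2]; m=(im.max(2)<60)&(d>0)&(Z>.10)&(Z<.2)&(abs(P[...,0]-.49)<.07)&(abs(P[...,1]+.32)<.07)
print(m.sum(),np.median(P[m],0),P[m].min(0),P[m].max(0))
E
```

```text
2.6 [ 0.50401453 -0.3843662   0.26073189] [179.99828701 -40.17617471 100.21825579] [ 23.20673554  47.34671415  38.84663105  70.95936588 -41.25250434
 109.69185417  72.06142665]
2097 [ 0.49704538 -0.33408534  0.14132002] [ 0.47605939 -0.35291979  0.10001407] [ 0.51863697 -0.26380559  0.1540577 ]
```

View pics/w1.png

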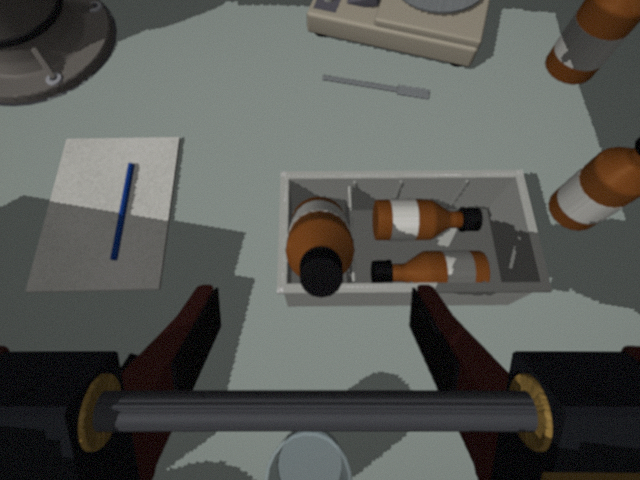

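The wrist view shows the cap end-on at (322,272), with the fingers on either side. The beaker at (310,460) is below the path. Next I'll measure the centre of the cap's face.

```bash
python3 - <<'E'
from h import *
t=np.load("w1.npz");im,P,d=t["im"],t["P"],t["d"]
v,u=np.mgrid[:480,:640]
m=(im.max(2)<60)&(d>0)&(u>295)&(u<350)&(v>240)&(v<302)&(P[...,2]>.1)&(P[...,2]<.19)
a=np.r_[-tx*np.sin(al),np.cos(al)]; n=np.r_[tx*np.cos(al),np.sin(al)]; y=np.r_[ty,0]
Q=(P[m]-bot(0))@np.stack([a,n,y],1)
top=Q[Q[:,0]>np.percentile(Q[:,0],97)-.006]
print("s pct",np.percentile(Q[:,0],[5,50,97]).round(4),"top n,y",top.min(0).round(4),top.max(0).round(4),np.median(top,0).round(4),len(top))
pl=np.linalg.svd(top-top.mean(0))[2][2];print("normal",pl.round(3))
s,p,R0=st(); Rt=grot(40,sgn=-1)
rel(p,R0,bot(.25),Rt);rel(p,R0,bot(.133),Rt)
E
```

```text
s pct [0.1213 0.1604 0.1619] top n,y [ 0.156 -0.024 -0.016] [0.1629 0.0095 0.0165] [ 0.1607 -0.006   0.0004] 1417
normal [ 1.     0.023 -0.005]
shift cm [-2.69  0.47  2.56] turn [-0.1 -0.3 -0.6]
shift cm [-2.75  0.49 14.25] turn [-0.1 -0.3 -0.6]
```

```bash
python3 - <<'E'
from h import *
n=np.r_[tx*np.cos(al),np.sin(al)]
s,p,R0=st(); Rt=grot(40,sgn=-1)
for q in(.20,.128): rel(p,R0,bot(q)-.006*n,Rt)
E
```

```text
shift cm [-3.32  0.49  7.55] turn [-0.1 -0.3 -0.6]
shift cm [-3.36  0.5  14.75] turn [-0.1 -0.3 -0.6]
```

jog_arm(rows=[[[-1.5,0.2,1],[0,0,-0.6],-1],[[-3.3,0.5,3],[0,0,-0.6],-1],[[-3.3,0.5,6],[0,0,-0.6],-1],[[-3.3,0.5,9],[0,0,-0.6],-1],[[-3.3,0.5,11.5],[0,0,-0.6],-1],[[-3.3,0.5,13.5],[0,0,-0.6],-1],[[-3.3,0.5,14.5],[0,0,-0.6],-1],[[-3.3,0.5,14.7],[0,0,-0.6],-1],[[-3.3,0.5,14.7],[0,0,-0.6],-1],[[-3.3,0.5,14.7],[0,0,-0.6],-1]])

```text
t: 3.9
eef_pos: [0.4975, -0.313, 0.1304]
eef_rot: [179.5, -39.9, 101.2]
wrist_force: [-0.0, 0.0, 0.5]
width: 0.0879
grip_force: 0.0
```

```bash
python3 - <<'E'
from h import *
n=np.r_[tx*np.cos(al),np.sin(al)]
s,p,R0=st(); Rt=grot(40,sgn=-1); print(s["wrist_force"],s["joint_positions"])
rel(p,R0,bot(.128)-.006*n,Rt)
im,d,P=cloud("wrist"); save(im[200:],"w2.png")
E
```

```text
[-0.03288165  0.0079521   0.46014112] [ 17.69747193  49.43971399  36.63535448  85.9741284  -43.43374282
  94.53143278  77.48915594]
shift cm [-1.08 -0.49  0.6 ] turn [0.  0.1 0.6]
```

View pics/w2.png

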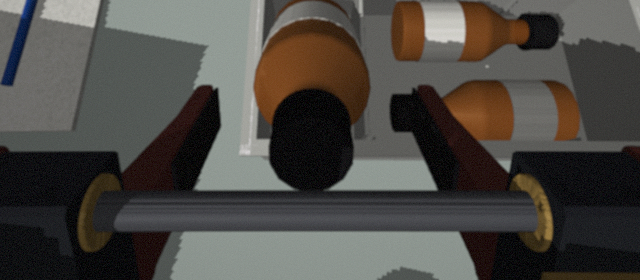

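The cap at (312,140) lies between the fingers, slightly off centre. I'll make the small correction and then close.

jog_arm(rows=[[[-0.6,-0.3,0.3],[0,0,0.6],-1],[[-1.1,-0.5,0.6],[0,0,0.6],-1],[[-1.1,-0.5,0.6],[0,0,0.6],-1],[[-1.1,-0.5,0.6],[0,0,0.6],0],[[-1.1,-0.5,0.6],[0,0,0.6],1],[[-1.1,-0.5,0.6],[0,0,0.6],1],[[-1.1,-0.5,0.6],[0,0,0.6],1],[[-1.1,-0.5,0.6],[0,0,0.6],1],[[-1.1,-0.5,0.6],[0,0,0.6],1],[[-1.1,-0.5,0.6],[0,0,0.6],1]], newtons=55)

```text
t: 5.2
eef_pos: [0.4963, -0.3172, 0.1185]
eef_rot: [179.6, -39.9, 100.7]
wrist_force: [7.2, -0.6, -0.7]
width: 0.0333
grip_force: 55.0
```

jog_arm(rows=[[[0,0,-0.5],[0,0,0],1],[[0,0,-1],[0,0,0],1],[[0,0,-1.7],[0,0,0],1],[[0,0,-2.4],[0,0,0],1],[[0,0,-3.2],[0,0,0],1],[[0.1,0,-4],[0,0,0],1],[[0.2,0,-4.8],[0,0,0],1],[[0.3,0,-5.6],[0,0,0],1],[[0.4,0,-6.4],[0,0,0],1],[[0.5,0,-7],[0,0,0],1]])

```text
t: 6.45
eef_pos: [0.5024, -0.3566, 0.1739]
eef_rot: [179.8, -40.1, 100.5]
wrist_force: [3.7, 1.4, -3.5]
width: 0.0334
grip_force: 55.0
```

```bash
python3 - <<'E'
from h import *
im,d,P=cloud("wrist");a=im
im,d,P=cloud("scene");b=cv2.resize(im[215:365,190:380],None,fx=2.1,fy=2.1)
o=np.zeros((480,800,3),np.uint8);o[:300,:400]=cv2.resize(a,(400,300));o[:b.shape[0],400:400+b.shape[1]]=b[:, :400]
save(o,"p3.png");print(readout.read_state()["joint_positions"])
E
```

```text
[ 20.98702057  49.73334297  37.71074617  78.62771389 -42.31272692
 100.96891699  75.65789284]
```

View pics/p3.png

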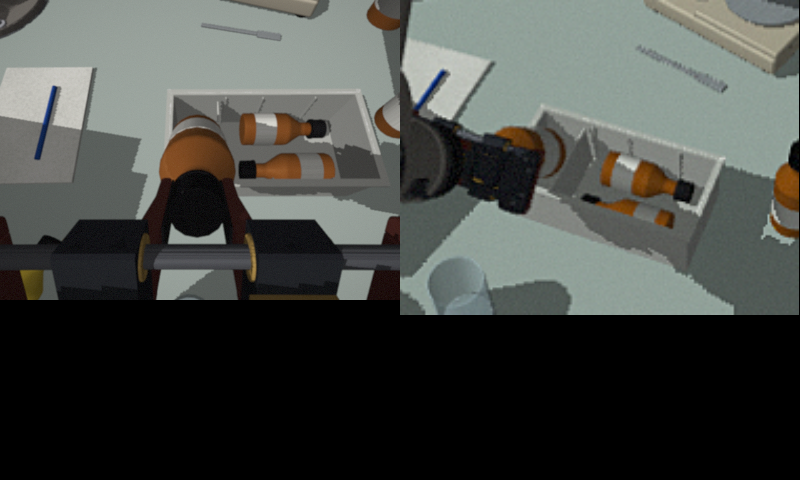

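The bottle is sliding out in the grip and the small bottles haven't moved. Now I'll lift it straight up.

jog_arm(rows=[[[0.5,0,-0.7],[0,0,0],1],[[1.3,0,-1.5],[0,0,0],1],[[2.2,0,-2.6],[0,0,0],1],[[3.2,0,-3.8],[0,0,0],1],[[4.5,0,-5.4],[0,0,0],1],[[5.8,0,-6.9],[0,0,0],1],[[7.1,0,-8.4],[0,0,0],1],[[8.4,0,-10],[0,0,0],1],[[9.7,0,-11.5],[0,0,0],1],[[10.5,0,-12.5],[0,0,0],1]])

```text
t: 7.8
eef_pos: [0.5005, -0.3585, 0.3405]
eef_rot: [180.0, -39.9, 100.4]
wrist_force: [-0.3, -0.5, -2.5]
width: 0.0333
grip_force: 55.0
```

```bash
python3 - <<'E'
from h import *
s,p,R0=st(); print(s["joint_positions"])
by=np.array([.1213,.9926])
for yw in (ty,-np.array([.1213,.9926]),np.array([.9926,-.1213]),-np.array([.9926,-.1213])):
  rel(p,R0,[.587,.165,.34],grot(0,yaw_ty=yw,sgn=-1))
rel(p,R0,[.52,-.15,.36],grot(0,sgn=-1))
E
```

```text
[ 32.1304549   37.77781258  17.89551685  68.9650072  -31.30828493
 109.56219816  58.95279417]
shift cm [38.28 17.92 32.07] turn [  0.  -39.9   0. ]
shift cm [38.28 17.92 32.07] turn [ 25.3 -34.3 -69.5]
shift cm [38.28 17.92 32.07] turn [  55.8   -8.4 -153.7]
shift cm [38.28 17.92 32.07] turn [ -6.  -39.6  16.6]
shift cm [16.72  5.67 11.43] turn [  0.  -39.9   0. ]
```

jog_arm(rows=[[[1,0.5,1],[0,-2,0],1],[[3.5,1.5,2.5],[0,-5,0],1],[[7,3.2,5.5],[0,-9,0],1],[[10.5,5,8.5],[0,-13,0],1],[[14,6.7,11.5],[0,-18,0],1],[[18,8.5,15],[0,-23,0],1],[[22,10.3,18],[0,-28,0],1],[[26,12,21.5],[0,-33,0],1],[[29.5,13.8,24.5],[0,-37,0],1],[[33,15.4,27.5],[0,-40,0],1]])

```text
t: 9.05
eef_pos: [0.5743, 0.0941, 0.3412]
eef_rot: [179.9, 0.1, 100.4]
wrist_force: [1.4, -0.3, -2.7]
width: 0.0329
grip_force: 55.0
```

```bash
python3 - <<'E'
from h import *
s,p,R0=st(); print(s["joint_positions"],p)
rel(p,R0,[.587,.165,.27],grot(0,sgn=-1))
E
```

```text
[-22.26778317  13.29855501   8.29726128  93.89531282  -1.89040312
  72.88405448  -3.25334187] [0.57425373 0.09406076 0.34118654]
shift cm [6.76 2.52 7.11] turn [0.1 0.1 0. ]
```

jog_arm(rows=[[[2,0.8,0],[0,0,0],1],[[4.5,1.7,1],[0,0,0],1],[[6,2.3,3],[0,0,0],1],[[6.7,2.5,5],[0,0,0],1],[[6.7,2.5,6.5],[0,0,0],1],[[6.7,2.5,7.2],[0,0,0],1],[[6.7,2.5,7.2],[0,0,0],1],[[6.7,2.5,7.2],[0,0,0],1],[[6.7,2.5,7.2],[0,0,0],1],[[6.7,2.5,7.2],[0,0,0],1]])

```text
t: 10.3
eef_pos: [0.5876, 0.1626, 0.2682]
eef_rot: [180.0, -0.0, 100.4]
wrist_force: [0.1, -0.3, -2.4]
width: 0.0332
grip_force: 55.0
```

```bash
python3 - <<'E'
from h import *
s,p,R0=st(); print(p,s["wrist_force"],s["wrist_torque"])
im,d,P=cloud("scene"); np.savez("s4.npz",im=im,d=d,P=P)
b=cv2.resize(im[90:270,270:460],None,fx=3,fy=3,interpolation=cv2.INTER_CUBIC); save(b,"s4.png")
hsv=cv2.cvtColor(im,cv2.COLOR_RGB2HSV);X,Y,Z=P[...,0],P[...,1],P[...,2]
near=(abs(X-.587)<.1)&(abs(Y-.165)<.1)&(d>0)
m=near&(hsv[...,1]>110)&(hsv[...,0]<25)&(Z>.08)&(Z<.28)
lo=P[m];print(m.sum(),lo.min(0),lo.max(0))
# circle centre per height slice, fitted with known R=.032
from scipy.optimize import least_squares
mm=near&(Z>.10)&(Z<.28)
for z in np.arange(.10,.30,.015):
    q=P[m&(abs(Z-z)<.0075)][:,:2]
    if len(q)>15:
        r=least_squares(lambda c:np.hypot(*(q-c).T)-.032,[.587,.165],loss="soft_l1",f_scale=.002); print(z.round(3),len(q),r.x.round(4))
m=near&(Z>.055)&(Z<.07)&(hsv[...,1]<34)
print("pan",np.percentile(P[m],[1,50,99],axis=0))
E
```

```text
[0.58756159 0.16260093 0.26817959] [ 0.07683782 -0.26256998 -2.44352329] [-0.08373523  0.09187484 -0.01124573]
501 [0.55550089 0.13169358 0.14076512] [0.61970525 0.18371315 0.27964781]
0.145 44 [0.5865 0.1704]
0.16 59 [0.5875 0.1696]
0.22 64 [0.5872 0.1689]
0.235 88 [0.5869 0.1689]
0.25 148 [0.5845 0.1744]
0.265 76 [0.586  0.1866]
0.28 21 [0.5787 0.1823]
pan [[0.49707678 0.09797826 0.05557862]
 [0.58264073 0.1613855  0.06230371]
 [0.65209694 0.23317565 0.06741375]]
```

View pics/s4.png

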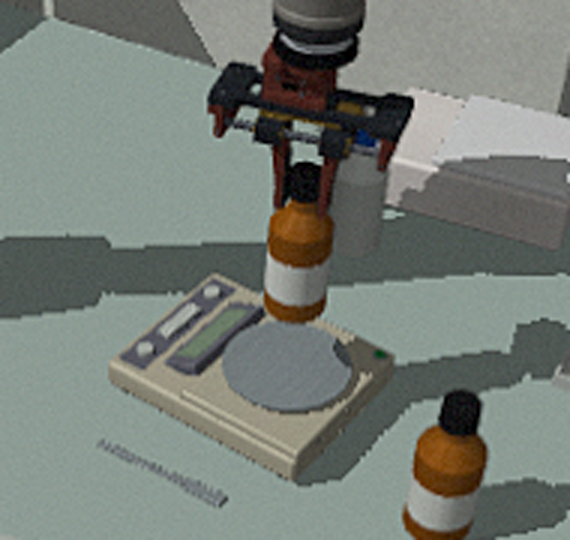

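The bottle hangs upright, its foot at crop (295,318). The pan disc is at crop (288,365). I'll check the pan's centre by an ellipse fit.

```bash
python3 - <<'E'
from h import *
for n,bx,seed in(("top1",(210,200,280,250),(224,244)),("s4",(335,185,395,235),(214,372))):
    t=np.load(n+".npz");im,P=t["im"],t["P"]
    lab=cv2.cvtColor(cv2.medianBlur(im,5),cv2.COLOR_RGB2LAB).astype(int)
    m=((lab[...,2]-lab[seed][2])<4)&(abs(lab-lab[seed]).sum(2)<40)
    k=np.zeros(m.shape,np.uint8);x0,y0,x1,y1=bx;k[y0:y1,x0:x1]=m[y0:y1,x0:x1]
    k=cv2.morphologyEx(k,cv2.MORPH_OPEN,np.ones((3,3)))
    nn,l,stt,ce=cv2.connectedComponentsWithStats(k); i=l[seed]
    cs,_=cv2.findContours((l==i).astype(np.uint8),0,2); h=cv2.convexHull(max(cs,key=cv2.contourArea))
    e=cv2.fitEllipse(h); c0=np.round(e[0]).astype(int)
    q=P[l==i]; q=q[abs(q[:,2]-.062)<.008]
    print(n,e,P[c0[1],c0[0]],q.min(0),q.max(0),(q.min(0)+q.max(0))/2)
E
```

```text
top1 ((243.8944091796875, 224.79310607910156), (48.42101287841797, 49.163482666015625), 76.33856964111328) [0.5790431  0.16826217 0.06911366] [0.5115718  0.09960718 0.05404491] [0.65450506 0.24128876 0.06982077] [0.58303843 0.17044797 0.06193284]
s4 ((365.10406494140625, 211.84288024902344), (30.965591430664062, 43.35579299926758), 101.22329711914062) [0.58848691 0.15765081 0.06332067] [0.51475571 0.09426271 0.05405101] [0.65670429 0.23189553 0.06898071] [0.58573    0.16307912 0.06151586]
```

jog_arm(rows=[[[-0.2,0,0.7],[0,0,0],1],[[-0.4,0,1.7],[0,0,0],1],[[-0.4,0,2.8],[0,0,0],1],[[-0.4,0,3.9],[0,0,0],1],[[-0.4,0,4.8],[0,0,0],1],[[-0.4,0,5.5],[0,0,0],1],[[-0.4,0,6.0],[0,0,0],1],[[-0.4,0,6.3],[0,0,0],1],[[-0.4,0,6.5],[0,0,0],1],[[-0.4,0,6.6],[0,0,0],1]])

```text
t: 11.6
eef_pos: [0.5882, 0.1586, 0.2018]
eef_rot: [180.0, -0.0, 100.4]
wrist_force: [0.5, 0.2, -3.3]
width: 0.0332
grip_force: 55.0
```

```bash
python3 - <<'E'
from h import *
im,d,P=cloud("scene");hsv=cv2.cvtColor(im,cv2.COLOR_RGB2HSV);X,Y,Z=P[...,0],P[...,1],P[...,2]
m=(abs(X-.587)<.1)&(abs(Y-.165)<.1)&(d>0)&(hsv[...,1]>110)&(hsv[...,0]<25)&(Z>.05)&(Z<.28)
print(np.percentile(Z[m],[0,.5,2,5]),st()[1])
E
```

```text
[0.05637307 0.06205768 0.07921996 0.08366922] [0.58813889 0.15863525 0.20175093]
```

jog_arm(rows=[[[0,0,0.1],[0,0,0],1],[[0,0,0.15],[0,0,0],1],[[0,0,0.2],[0,0,0],1],[[0,0,0.25],[0,0,0],1],[[0,0,0.3],[0,0,0],1],[[0,0,0.35],[0,0,0],1],[[0,0,0.4],[0,0,0],1],[[0,0,0.45],[0,0,0],1],[[0,0,0.5],[0,0,0],1],[[0,0,0.5],[0,0,0],1]])

```text
t: 12.9
eef_pos: [0.5881, 0.1586, 0.1967]
eef_rot: [-180.0, 0.0, 100.4]
wrist_force: [0.3, -0.2, -2.4]
width: 0.0332
grip_force: 55.0
```

jog_arm(rows=[[[0,0,0.05],[0,0,0],1],[[0,0,0.1],[0,0,0],1],[[0,0,0.13],[0,0,0],1],[[0,0,0.16],[0,0,0],1],[[0,0,0.19],[0,0,0],1],[[0,0,0.22],[0,0,0],1],[[0,0,0.25],[0,0,0],1],[[0,0,0.28],[0,0,0],1],[[0,0,0.3],[0,0,0],1],[[0,0,0.3],[0,0,0],1]])

```text
t: 14.15
eef_pos: [0.5881, 0.1586, 0.1937]
eef_rot: [-180.0, 0.0, 100.4]
wrist_force: [0.1, 0.5, -2.6]
width: 0.0332
grip_force: 55.0
```

jog_arm(rows=[[[0,0,0.04],[0,0,0],1],[[0,0,0.07],[0,0,0],1],[[0,0,0.1],[0,0,0],1],[[0,0,0.13],[0,0,0],1],[[0,0,0.16],[0,0,0],1],[[0,0,0.18],[0,0,0],1],[[0,0,0.2],[0,0,0],1],[[0,0,0.22],[0,0,0],1],[[0,0,0.24],[0,0,0],1],[[0,0,0.24],[0,0,0],1]])

```text
t: 15.4
eef_pos: [0.5881, 0.1586, 0.1913]
eef_rot: [180.0, -0.0, 100.4]
wrist_force: [-1.2, 0.1, -2.7]
width: 0.0332
grip_force: 55.0
```

jog_arm(rows=[[[0,0,0.04],[0,0,0],1],[[0,0,0.07],[0,0,0],1],[[0,0,0.1],[0,0,0],1],[[0,0,0.13],[0,0,0],1],[[0,0,0.16],[0,0,0],1],[[0,0,0.18],[0,0,0],1],[[0,0,0.2],[0,0,0],1],[[0,0,0.22],[0,0,0],1],[[0,0,0.24],[0,0,0],1],[[0,0,0.24],[0,0,0],1]])

```text
t: 16.65
eef_pos: [0.5881, 0.1586, 0.189]
eef_rot: [180.0, -0.0, 100.4]
wrist_force: [-0.8, -0.1, -2.6]
width: 0.033
grip_force: 55.0
```

```bash
python3 - <<'E'
from h import *
im,d,P=cloud("scene");hsv=cv2.cvtColor(im,cv2.COLOR_RGB2HSV);X,Y,Z=P[...,0],P[...,1],P[...,2]
c=cv2.resize(im[110:250,300:420],None,fx=4,fy=4,interpolation=cv2.INTER_NEAREST);save(c,"s5.png")
for u in(364,367,370):
    for v in range(185,232,2): 
        print(u,v,im[v,u],P[v,u].round(3)) if u==367 and v>196 else 0
E
```

```text
367 197 [83 52 17] [0.599 0.139 0.145]
367 199 [79 40  7] [0.601 0.136 0.14 ]
367 201 [130 132 125] [0.601 0.137 0.131]
367 203 [128 130 125] [0.601 0.138 0.123]
367 205 [127 126 123] [0.601 0.14  0.113]
367 207 [127 132 126] [0.601 0.14  0.104]
367 209 [125 128 123] [0.604 0.136 0.101]
367 211 [120 120 115] [0.602 0.141 0.088]
367 213 [68 41 10] [0.603 0.141 0.079]
367 215 [67 35  0] [0.605 0.138 0.074]
367 217 [57 45 36] [0.603 0.145 0.059]
367 219 [123 132 132] [0.609 0.132 0.063]
367 221 [117 124 126] [0.614 0.122 0.066]
367 223 [115 122 123] [0.618 0.114 0.065]
367 225 [122 132 135] [0.62  0.11  0.061]
367 227 [65 65 60] [0.619 0.114 0.049]
367 229 [160 156 137] [0.626 0.1   0.055]
367 231 [156 150 134] [0.63  0.092 0.056]
```

View pics/s5.png

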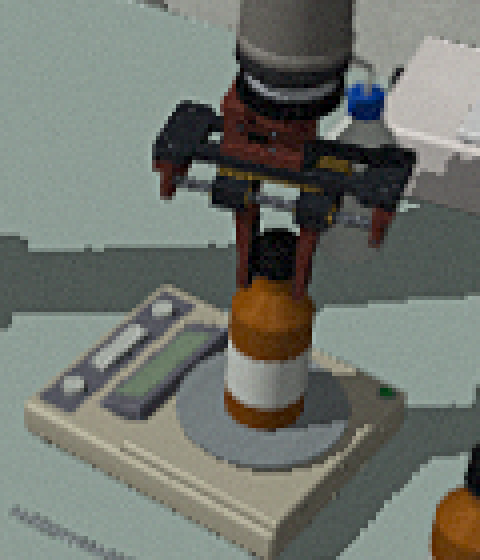

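The bottle is centred over the pan at crop (264,405), with its foot only a few millimetres above it. I'll keep creeping down.

jog_arm(rows=[[[0,0,0.04],[0,0,0],1],[[0,0,0.07],[0,0,0],1],[[0,0,0.1],[0,0,0],1],[[0,0,0.13],[0,0,0],1],[[0,0,0.16],[0,0,0],1],[[0,0,0.18],[0,0,0],1],[[0,0,0.2],[0,0,0],1],[[0,0,0.22],[0,0,0],1],[[0,0,0.24],[0,0,0],1],[[0,0,0.24],[0,0,0],1]])

```text
t: 17.95
eef_pos: [0.5885, 0.1588, 0.1887]
eef_rot: [179.9, -0.0, 100.4]
wrist_force: [-5.1, -1.6, 14.2]
width: 0.0329
grip_force: 55.0
```

Contact. I'll back off the preload, ease the grip so the bottle settles, then open.

jog_arm(rows=[[[0,0,-0.1],[0,0,0],1],[[0,0,-0.17],[0,0,0],1],[[0,0,-0.17],[0,0,0],1],[[0,0,-0.17],[0,0,0],1],[[0,0,-0.17],[0,0,0],1],[[0,0,-0.17],[0,0,0],0.2],[[0,0,-0.17],[0,0,0],0],[[0,0,-0.17],[0,0,0],-0.3],[[0,0,-0.17],[0,0,0],-0.6],[[0,0,-0.17],[0,0,0],-0.6]], newtons=5)

```text
t: 19.2
eef_pos: [0.5881, 0.1586, 0.1882]
eef_rot: [-180.0, -0.0, 100.4]
wrist_force: [0.5, -0.1, -0.8]
width: 0.069
grip_force: 0.0
```

```bash
python3 - <<'E'
from h import *
s,p,R0=st()
tare=np.array([.5377,.1712])-.095*np.array([.9926,-.1213]); print(tare,p)
rel(p,R0,[*tare,.30],grot(0,yaw_ty=np.array([-.9926,.1213]),sgn=-1))
E
```

```text
[0.443403  0.1827235] [0.58808633 0.15859328 0.188178  ]
shift cm [  4.98 -13.8  -11.18] turn [-0.   0.  17.3]
```

jog_arm(rows=[[[0,0,-0.5],[0,0,0],-0.8],[[0,0,-2],[0,0,0],-0.8],[[0,0,-4],[0,0,0],-0.8],[[0,0,-6.5],[0,0,0],-0.8],[[0,0,-9],[0,0,0],-0.8],[[0,0,-11],[0,0,0],-0.8],[[1,-3,-12],[0,0,-8],-0.5],[[2,-6,-12],[0,0,-17],0],[[3.5,-10,-12],[0,0,-26],1],[[5,-13.8,-12],[0,0,-35],1]])

```text
t: 20.45
eef_pos: [0.4423, 0.1831, 0.3095]
eef_rot: [179.9, 0.0, 135.7]
wrist_force: [0.1, 0.4, 0.7]
width: 0.0422
grip_force: 0.0
```

```bash
python3 - <<'E'
from h import *
s,p,R0=st();by=np.array([.1213,.9926]);tare=np.array([.5377,.1712])-.095*np.array([.9926,-.1213])
# measure again: both cameras
for n in("scene","top"):
    im,d,P=cloud(n); L=np.stack([(P[...,:2]-[.5377,.1712])@[.9926,-.1213],(P[...,:2]-[.5377,.1712])@by],-1)
    g=(abs(P[...,2]-.046)<.02)&(L[...,0]<-.075)&(L[...,0]>-.118)&(abs(L[...,1])<.08)
    if n=="scene":
        hsv=cv2.cvtColor(im,cv2.COLOR_RGB2HSV);X,Y,Z=P[...,0],P[...,1],P[...,2]
        m=(abs(X-.587)<.07)&(abs(Y-.165)<.07)&(d>0)&(im.max(2)<60)&(Z>.19)&(Z<.24);print("cap",m.sum(),P[m].min(0),P[m].max(0))
    k=(g&(im.min(2)>135)).astype(np.uint8)
    nn,l,stt,ce=cv2.connectedComponentsWithStats(k)
    for i in range(1,nn):
        if stt[i,4]>8: print(n,stt[i],ce[i].round(1),L[l==i].mean(0).round(4),P[l==i][:,:2].mean(0).round(4))
rel(p,R0,[*tare,.12],grot(0,yaw_ty=by,sgn=1))
E
```

```text
cap 144 [0.57044043 0.14410804 0.19177571] [0.60586896 0.18202921 0.22944637]
scene [338 185   5   4  13] [339.8 186.6] [-0.0977  0.0599] [0.448  0.2425]
scene [323 191  13  11  52] [328.9 196. ] [-0.0961 -0.0035] [0.4419 0.1794]
scene [316 204   5   4  15] [317.8 205.4] [-0.0965 -0.0629] [0.4342 0.1204]
top [256 268  13   4  28] [262.4 269.6] [-0.0782 -0.062 ] [0.4526 0.1191]
top [259 274   6   6  29] [261.4 276.9] [-0.1    -0.0622] [0.4309 0.1216]
shift cm [-0.1   0.02 18.95] turn [  0.1   0.1 -37.4]
```

The bottle is standing upright, its cap top at z≈0.229. The keys are as expected, so I'm going down to the tare key.

jog_arm(rows=[[[0,0,1],[0,0,-10],1],[[0,0,2],[0,0,-20],1],[[0,0,4],[0,0,-30],1],[[0,0,7],[0,0,-37.4],1],[[0,0,11],[0,0,-37.4],1],[[0,0,15],[0,0,-37.4],1],[[0,0,19],[0,0,-37.4],1],[[0,0,22],[0,0,-37.4],1],[[0,0,23.5],[0,0,-37.4],1],[[0,0,24],[0,0,-37.4],1]])

```text
t: 21.8
eef_pos: [0.444, 0.183, 0.0682]
eef_rot: [-180.0, 0.0, 172.7]
wrist_force: [-0.3, 0.3, 0.1]
width: 0.0005
grip_force: 0.0
```

```bash
python3 - <<'E'
from h import *
s,p,R0=st(); print(s["width"],s["joint_positions"]);rel(p,R0,[.4425,.182,.048],grot(0,yaw_ty=np.array([.1213,.9926]),sgn=1))
E
```

```text
0.0005469849540187811 [-26.8944019   22.05930184  -3.53394315 122.48750473   2.30095008
  35.50549296  50.68642333]
shift cm [ 0.14 -0.11  2.02] turn [-0.   0.  -0.3]
```

jog_arm(rows=[[[0.15,-0.1,0.5],[0,0,-0.3],1],[[0.15,-0.1,1],[0,0,-0.3],1],[[0.15,-0.1,1.4],[0,0,-0.3],1],[[0.15,-0.1,1.7],[0,0,-0.3],1],[[0.15,-0.1,1.9],[0,0,-0.3],1],[[0.15,-0.1,2.0],[0,0,-0.3],1],[[0.15,-0.1,2.1],[0,0,-0.3],1],[[0.15,-0.1,2.15],[0,0,-0.3],1],[[0.15,-0.1,2.2],[0,0,-0.3],1],[[0.15,-0.1,2.2],[0,0,-0.3],1]])

```text
t: 23.05
eef_pos: [0.4417, 0.1821, 0.0463]
eef_rot: [180.0, -0.0, 173.1]
wrist_force: [-0.7, 0.1, 3.0]
width: 0.0002
grip_force: 1.2
```

The key is pushing back with about 3 N, so I'm pressing on to the stop.

jog_arm(rows=[[[0,0,0.04],[0,0,0],1],[[0,0,0.08],[0,0,0],1],[[0,0,0.12],[0,0,0],1],[[0,0,0.16],[0,0,0],1],[[0,0,0.2],[0,0,0],1],[[0,0,0.24],[0,0,0],1],[[0,0,0.27],[0,0,0],1],[[0,0,0.3],[0,0,0],1],[[0,0,0.3],[0,0,0],1],[[0,0,0.3],[0,0,0],1]])

```text
t: 24.3
eef_pos: [0.4418, 0.1821, 0.0441]
eef_rot: [180.0, 0.0, 173.1]
wrist_force: [-4.3, -2.8, 15.1]
width: 0.0004
grip_force: 7.6
```

It has bottomed out: 15 N at z = 0.044. I'll press a touch more, then release and back away.

jog_arm(rows=[[[0,0,0.05],[0,0,0],1],[[0,0,0.06],[0,0,0],1],[[0,0,0.06],[0,0,0],1],[[0,0,-0.3],[0,0,0],1],[[0,0,-1],[0,0,0],1],[[0,0,-3],[0,0,0],1],[[0,0,-6],[0,0,0],1],[[0,0,-10],[0,0,0],1],[[0,0,-15],[0,0,0],1],[[0,0,-20],[0,0,0],1]])

```text
t: 25.55
eef_pos: [0.4415, 0.182, 0.2448]
eef_rot: [-180.0, -0.0, 173.1]
wrist_force: [0.1, 0.7, -0.4]
width: 0.0002
grip_force: 0.0
```

jog_arm(rows=[[[0,0,-2],[0,0,0],1],[[0,0,-3],[0,0,0],1],[[0,0,-3],[0,0,0],1],[[0,0,-3],[0,0,0],1],[[0,0,-3],[0,0,0],1],[[0,0,-3],[0,0,0],1],[[0,0,-3],[0,0,0],1],[[0,0,-3],[0,0,0],1],[[0,0,-3],[0,0,0],1],[[0,0,-3],[0,0,0],1]])

```text
t: 26.8
eef_pos: [0.4418, 0.1821, 0.2733]
eef_rot: [180.0, 0.0, 173.1]
wrist_force: [-0.5, -0.0, 0.5]
width: 0.0005
grip_force: 0.0
```

```bash
python3 - <<'E'
from h import *
im,d,P=cloud("scene");c=cv2.resize(im[110:360,200:450],None,fx=2.4,fy=2.4,interpolation=cv2.INTER_CUBIC);save(c,"s6.png")
E
```

```text
(no output)
```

View pics/s6.png

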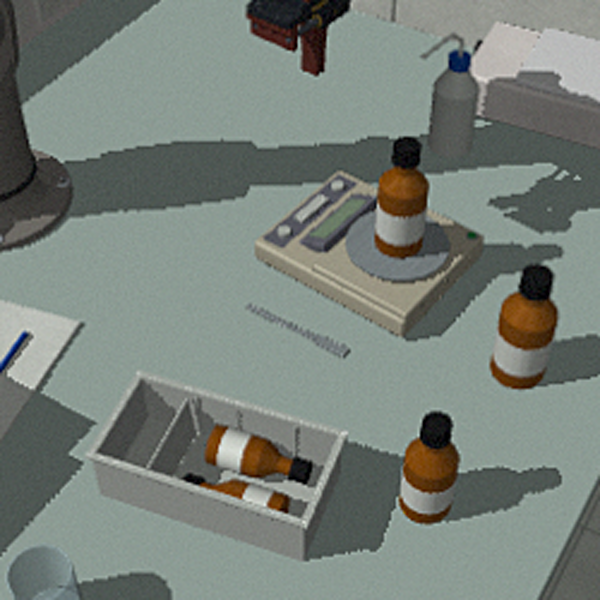

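The bottle stands upright in the middle of the pan at (402,240), both small bottles are in the tub and the gripper is clear.

```bash
python3 -c "
from station import sign_off
print(sign_off())"
```

```text
the job is handed in; nothing more can be done
None
```

The job is handed in: the large bottle is out of the tub and stands upright in the middle of the pan, released. The tare key was then pressed to its stop (z = 0.044, 15 N) and let go, with the small bottles still in the tub, in about 27 s.

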